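Lay the watch dial-up and start a new timing measurement

ROBOT

A 6-joint arm with a two-finger parallel gripper is mounted at the origin on the work surface. World frame = base frame: x ahead of the robot, y to its left, z up, the work surface at z = 0. Lengths are in m, angles in rad, forces in N, time in s.
With the tool pointing down it reaches from about 0.375 to 0.9 m from the base axis. Payload 3.1 kg.
Tool frame: the origin (TCP) lies at the very end of the fingers, on their centre line; the grasp point (between the pads) lies 19 mm behind it; z points along the fingers, y is the line along which they close (so a half turn about z gives the same grasp; the last joint's range is limited). The gripper opens to 85 mm and grips with 20 to 120 N. Pads are 22 mm wide; open, the fingers measure 114 mm over their backs; the gripper's body (76 mm by 85 mm) begins 54 mm behind the grasp point. The pads swing forward as they close: fully open they stand 13 mm farther back than shut.
Start: joints at [1.153, 0.527, 1.433, -0, 1.181, -0.178], TCP at [0.148, 0.607, 0.199] pointing down, gripper open.
Joint ranges: [-3.08, 3.08], [-0.75, 2.2], [0.22, 2.44], [-1.43, 4.57], [0, 2.65], [-2.85, 2.85]. Speed limits (rad/s): [2.79, 2.79, 3.14, 3.14, 3.14, 3.14].

INTERFACE

Orientations are given as a unit quaternion [x, y, z, w].
In Python, from station import telemetry, snapshot, ticket gives the robot as it stands.
- The arm moves only by the tool move_arm, never from a script. Its argument "commands" is text: rows parted by semicolons, each of 7 numbers parted by spaces: the shift along the tool's x, y, z in mm, then the turn, a rotation vector about the tool's x, y, z in degrees, then the opening, from -1 (shut) to 1 (fully open). A call has exactly 5 rows; each row is the pose to reach, as a shift and turn from the pose commanded when the call began, along the tool's axes at that moment; what a row does not reach only later rows make up. A row lasts 1/8 s, in which the tool goes at most 62.5 mm and 10.7 degrees, less where a joint would pass 70% of its speed; a pose out of reach is approached as far as the arm can. A call with a gripper value outside its range is refused whole. The fingers move at their own pace and stop on an object; "grip_force" is the grip in N (left out, the last holds). Time passes only in rows, so rows that repeat a pose let the fingers close, or fill a call up. It gives the time, the measured TCP pose, the force, the opening and the grip force at its end, in the units of the state.
- telemetry.sense(): the state, without advancing time (a new reading comes with each control period).
- snapshot(name): name is "side" or "top"; returns a dict with "image" (420x560x3 uint8, red, green, blue), "fx", "fy", "cx", "cy" (pixels), "pose" (4x4, takes a point from camera to world coordinates). Camera axes: x right, y down, z forward; pixel columns grow to the right and rows downward; lengths in m; the calibration is good to about 2 mm. A picture is of the moment at which its call begins. There is no depth.
- ticket.sign_off(): hands the job in; it is judged then, once.
The state is a dict: "t": time; "q": joint angles; "qd": joint speeds; "tau": joint torques, N m; "tcp_pos": TCP position; "tool_rot": TCP orientation; "force": force on the tool from outside, world axes, zero at the start; "ft_torque": the same for the moment, N m; "finger_gap": opening from 0.0 (shut) to 1.0 (fully open); "gripper_force": force on a finger pad.
Only numpy, scipy, OpenCV 4.12 (cv2) and the standard library are available. Lean on these libraries where they do the work, as an engineer would, in place of code of your own. Each camera call takes 0.05 s, during which the arm holds its last target. There are 200 camera calls.

TASK

The watch on the microphone stand has been timed upright; now it is to be timed dial up. With the fingertips, gently push the stand's tilting head over until it lies flat against its stop, dial up, then lightly press the green start key on the timing machine well down, let it come up again and withdraw. Nothing is to be picked up: do not touch the watch itself, press no other key, and leave the stand and everything else on the bench where they stand.

Things in the scene. Friction and masses are not known exactly. Their poses are not given: they have to be found in the camera images.
- timer: watch timing machine: pale grey wedge console fixed on the bench, 180 mm deep (own x), 230 mm wide (own y), 40 mm high in front (own -x, robot side), 76 mm at the back; flat top panel sloped 0.2 rad, screen above, a row of five keys along the front edge. Origin: centre of its underside; x to the back, y to the left seen from the robot, z up
- start_key_top (a point): centre of the top face of the green start key, fourth of the five from the left, 18 x 18 mm, 9 mm proud of the panel. Keys stand 34 mm apart centre to centre along the machine's y (16 mm free between them). The key moves square to the sloped panel; the point moves with it
- start_key (a joint): how far the green start key is pressed (m): 0 up, 0.005 fully down. Spring: it starts to move at 1 N and takes 3.5 N at the bottom; it comes up by itself. It counts as pressed from 0.003
- mic_stand: microphone stand, loose on rubber feet, about 1.5 kg in all: dark foot 120 (own x) x 100 (own y) mm, 18 mm high; one pillar at own y 36 to 56 mm, up to 95 mm high; a tilting head with the clamped watch. Origin: centre of the foot's underside; x away from the robot, y left, z up
- tilt_axis (a point): point on the head's horizontal tilt axis, which runs along the stand's y; 80 mm above the bench, over the stand's origin
- mic_head (a joint): tilt of the head (rad): 0 = lying flat against its stop, watch dial up; near 1.57 = upright, dial facing the stand's -x (the robot), far jaw on top. The hinge is stiff by friction only and stays where it is left: moving it takes 0.05 Nm, about 1.3 N at the jaw
- far_jaw (a point): centre of the top face (on the dial's side) of the far jaw, a black block 24 mm (along the head) x 40 mm (along the axis). This face lies 24 mm above the tilt axis and 36 mm out from it (the jaw ends 48 mm out) when the head is flat. With the head upright this jaw is the topmost part and the face looks to the robot. The point turns with the head
- watch: watch clamped between the two jaws of the head, 39 mm across, gold dial; origin at the centre of its back, its z out of the dial. Its glass lies about 7 mm lower than the jaws' top faces
- key_menu (a joint): how far the grey key 68 mm to the left of the middle of the row is pressed (m), 0 up to 0.005; same key and spring as the start key, not to be pressed
- key_left (a joint): how far the grey key 34 mm to the left of the middle of the row is pressed (m), 0 up to 0.005; same key and spring as the start key, not to be pressed
- key_right (a joint): how far the grey key in line with the middle of the row is pressed (m), 0 up to 0.005; same key and spring as the start key, not to be pressed
- key_stop (a joint): how far the red key 68 mm to the right of the middle of the row is pressed (m), 0 up to 0.005; same key and spring as the start key, not to be pressed
- parts_tray: pale blue round parts tray with six compartments, 108 mm across, 16 mm high, loose; origin at the centre of its underside
- glass_dish: clear glass dish, 100 mm across, 42 mm high, loose; origin at the centre of its underside
- tweezers: steel tweezers lying on the bench in front of the microphone stand, about 130 mm long (along own x), 9 mm high, loose; origin at the centre of its underside
- empty_case: empty steel watch case with a gold bezel, 39 mm across plus lugs, 11 mm high, loose; origin at the centre of its underside
- case_back: steel watch case back, disc 36 mm across, 6 mm high, loose; origin at the centre of its underside
- loupe: black eye loupe, 37 mm across, 30 mm high, loose; origin at the centre of its underside
- movement_holder: white movement holder with a brass movement in it, 52 x 51 mm, 17 mm high, loose; origin at the centre of its underside

How it is judged:
By the outcome, as a careful person would: the job done as asked, in the order asked, and still so for the second after the job is handed in, with the robot touching nothing.
It also fails if it takes over 43 s, if anything falls off the work surface, if the arm or the gripper's body presses on something with over 40 N, if the wrist force passes 120 N, or if a joint passes its speed limit or range.

## Working session

There is one attempt and no reset: what is moved stays moved. The work goes in short steps, Python scripts to look and compute and a tool call to move; the robot and the scene stay as the last step left them, time stands still between calls to the robot, and variables do not carry over. Pictures are saved under pics/ and viewed, at most 10 in all, crops included, and the job is handed in when it is done.

Besides the shell and the picture viewer there is one more tool, called by a JSON object that holds its "fn" and its "kwargs", one argument or row to a line. move_arm: Moves the arm, as the interface text tells. Its arguments: {"type":"object","properties":{"commands":{"type":"string"},"grip_force":{"type":"number"}},"required":["commands"]}

```bash
mkdir -p pics; cat > h.py <<'E'
import numpy as np, cv2
from station import telemetry, snapshot, ticket
def shot(n,f):
    s=snapshot(n); np.savez('pics/'+f+'.npz',**{k:np.array(v) for k,v in s.items()})
    cv2.imwrite('pics/'+f+'.png',cv2.resize(s['image'][:,:,::-1],(800,600),interpolation=cv2.INTER_CUBIC)); return s
def ld(f): return np.load('pics/'+f+'.npz')
def ray(s,u,v):
    P=s['pose']; d=P[:3,:3]@np.array([(u-s['cx'])/s['fx'],(v-s['cy'])/s['fy'],1]); return P[:3,3],d
def onz(s,u,v,z):
    o,d=ray(s,u,v); return o+d*(z-o[2])/d[2]
def proj(s,p):
    P=s['pose']; c=P[:3,:3].T@(np.array(p)-P[:3,3]); return s['fx']*c[0]/c[2]+s['cx'],s['fy']*c[1]/c[2]+s['cy']
E
python3 - <<'E'
from h import *
for n in('side','top'):
    s=shot(n,n+'0'); print(n,s['fx'],s['cx'],s['cy'],np.round(s['pose'],3).tolist())
st=telemetry.sense(); print(st)
E
```

```text
side 509.1253359307947 274.5850499310372 208.3420205055814 [[-0.845, -0.418, 0.334, 0.065], [-0.535, 0.658, -0.529, 0.672], [0.001, -0.626, -0.78, 1.091], [0.0, 0.0, 0.0, 1.0]]
top 482.92651583788825 277.61082783461734 212.78556356752324 [[0.014, -0.991, 0.135, 0.296], [-1.0, -0.013, 0.005, 0.006], [-0.003, -0.135, -0.991, 1.541], [0.0, 0.0, 0.0, 1.0]]
{'t': 0.1, 'q': array([ 1.15246698e+00,  5.28378328e-01,  1.43377125e+00, -2.70579732e-05,
        1.18140860e+00, -1.78456789e-01]), 'qd': array([ 0.00059423, -0.00227218, -0.00340973,  0.00092791, -0.00024002,
        0.00092412]), 'tau': array([-1.19872348e-04, -4.43304241e+01, -1.78584856e+01, -2.45002320e-04,
        3.93840834e-03,  8.57195744e-06]), 'tcp_pos': array([0.14814753, 0.60645857, 0.19762932]), 'tool_rot': array([ 1.19643777e-01,  9.92816398e-01, -9.43011399e-04, -2.76958473e-04]), 'force': array([-0.28412647, -0.75201148, -0.02588599]), 'ft_torque': array([ 0.0422004 , -0.01398232, -0.05239222]), 'gripper_force': 0.0, 'finger_gap': 1.0037530987515026}
```

View pics/top0.png

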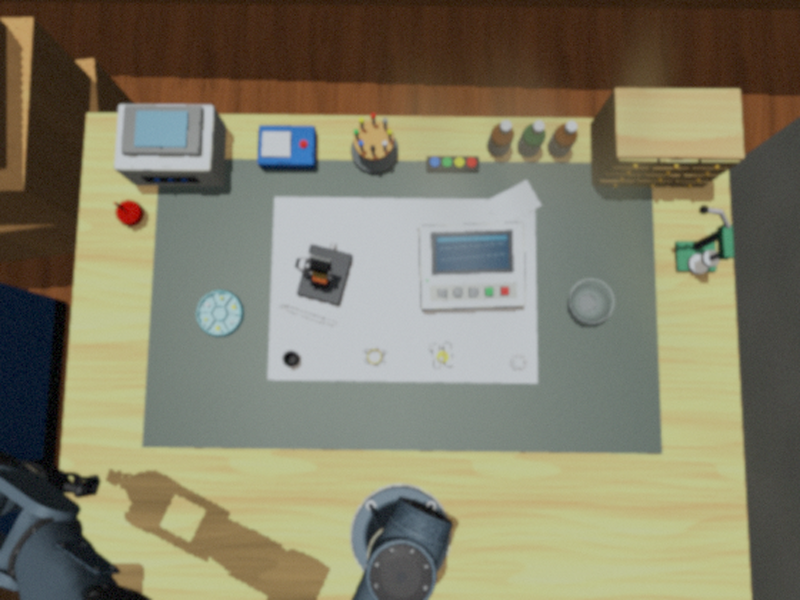

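View pics/side0.png

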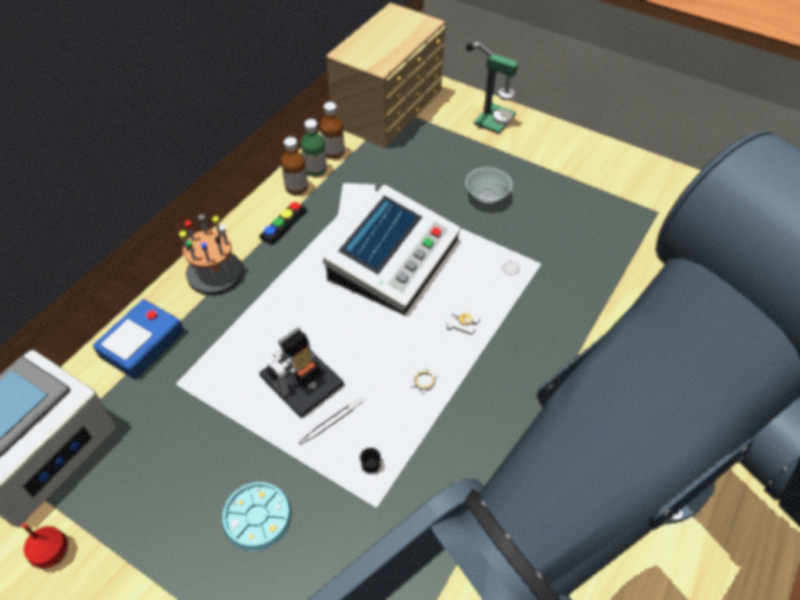

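The top view shows the stand near (325,275) and the timer near (472,267), with the green key at (489,292). The side view shows the stand at (300,370) and the green key at (428,243). I'll enlarge both areas.

```bash
python3 - <<'E'
from h import *
def crop(f,u,v,w,h,k):
    im=ld(f)['image'][v:v+h,u:u+w,::-1]; return cv2.resize(im,None,fx=k,fy=k,interpolation=cv2.INTER_CUBIC)
# each 66x50 ->6x = 396x300
a=crop('top0',195,160,66,50,6);b=crop('side0',175,225,66,50,6) 
b=crop('side0',175,226,80,66,5)[:300,:400]
b=crop('side0',175,226,66,66,6)
a=crop('top0',195,162,66,66,6)
cv2.imwrite('pics/c1.png',np.hstack([a,b]))
a=crop('top0',290,150,80,72,5);b=crop('side0',220,128,80,94,5)[:, :]
cv2.imwrite('pics/c2.png',np.hstack([a,b[:360]]))
E
```

```text
(no output)
```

View pics/c1.png

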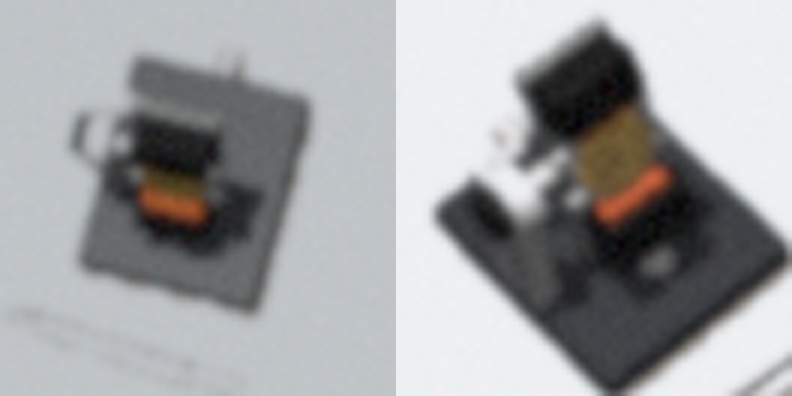

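View pics/c2.png

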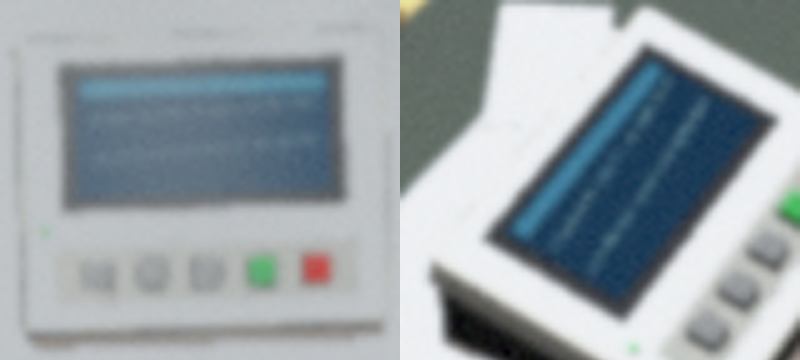

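```bash
cat >> h.py <<'E'
def tri(s1,p1,s2,p2):
    o1,d1=ray(s1,*p1);o2,d2=ray(s2,*p2)
    t=np.linalg.lstsq(np.stack([d1,-d2],1),o2-o1,rcond=None)[0]
    a=o1+t[0]*d1;b=o2+t[1]*d2; return (a+b)/2,np.linalg.norm(a-b)
E
python3 - <<'E'
from h import *
T=ld('top0');S=ld('side0');c=lambda x,y:(195+x/6-.5,162+y/6-.5); k=lambda x,y:(290+x/5-.5,150+y/5-.5)
cs=lambda x,y:(175+(x-396)/6-.5,226+y/6-.5)
C=np.array([onz(T,*c(*p),.018) for p in[(135,57),(310,100),(257,312),(81,266)]]); print(C.round(4))
o=C.mean(0); xa=(C[0]+C[1]-C[2]-C[3])/2; ya=(C[0]+C[3]-C[1]-C[2])/2
print('stand',o,np.linalg.norm(xa),np.linalg.norm(ya),np.arctan2(xa[1],xa[0]),np.arctan2(-ya[0],ya[1]))
Cs=np.array([onz(S,*cs(*p),.018) for p in[(610,392),(438,210),(788,258)]]);print('side corners',Cs.round(4))
print('key',tri(T,k(262,270),S,(428/1.42857,243/1.42857)))
kk=[onz(T,*k(*p),.055) for p in[(97,277),(152,274),(207,272),(262,270),(316,268)]];print(np.round(kk,4)); d=kk[-1]-kk[0];print('tyaw',np.arctan2(d[0],-d[1]),np.linalg.norm(d))
# timer corners: front (28,333) (383,322) panel front z .04; back (28,28)?
print([onz(T,*k(*p),z).round(4) for p,z in[((27,330),.04),((383,321),.04)]])
for n,a,b in[('jaw top L',(132,97),(516,78)),('jaw top R',(222,120),(600,20)),('jawfaceTL',(130,118),(530,92)),('orange c',(173,205),(632,195))]: print(n,tri(T,c(*a),S,cs(*b)))
E
```

```text
[[0.6367 0.2107 0.018 ]
 [0.6145 0.1162 0.018 ]
 [0.4995 0.1417 0.018 ]
 [0.5229 0.2359 0.018 ]]
stand [0.56838269 0.17611401 0.018     ] 0.11721804781284156 0.09712285335603814 -0.21825649392034505 -0.2375747339093584
side corners [[0.5196 0.2403 0.018 ]
 [0.6317 0.2097 0.018 ]
 [0.4954 0.1509 0.018 ]]
key (array([ 0.52905625, -0.18831935,  0.04752841]), np.float64(0.005156404959619613))
[[ 0.5245 -0.0837  0.055 ]
 [ 0.5269 -0.118   0.055 ]
 [ 0.5286 -0.1522  0.055 ]
 [ 0.5303 -0.1864  0.055 ]
 [ 0.532  -0.22    0.055 ]]
tyaw 0.05493258267728654 0.13650300537723417
[array([ 0.4926, -0.0409,  0.04  ]), array([ 0.5013, -0.2641,  0.04  ])]
jaw top L (array([0.58886964, 0.19520775, 0.1288975 ]), np.float64(0.006026276349955478))
jaw top R (array([0.58045053, 0.15154551, 0.12220493]), np.float64(0.0032078409960386817))
jawfaceTL (array([0.57957719, 0.19661716, 0.12785612]), np.float64(0.0035316312554969477))
orange c (array([0.54794089, 0.18217582, 0.06277111]), np.float64(0.0018070035037085212))
```

```bash
python3 - <<'E'
from h import *
T=ld('top0');S=ld('side0')
def draw(o,yaw,th):
    out=[]
    for s,u0,v0 in((T,195,162),(S,175,226)):
        im=cv2.resize(s['image'][v0:v0+66,u0:u0+66,::-1],None,fx=6,fy=6,interpolation=cv2.INTER_CUBIC)
        def pt(x,y,z):
            w=[o[0]+x*np.cos(yaw)-y*np.sin(yaw),o[1]+x*np.sin(yaw)+y*np.cos(yaw),z]
            u,v=proj(s,w); return int((u-u0+.5)*6),int((v-v0+.5)*6)
        H=lambda r,h,y: pt(r*np.cos(th)-h*np.sin(th),y,.08+r*np.sin(th)+h*np.cos(th))
        for poly,c in(([pt(a,b,.018) for a,b in((.06,.05),(.06,-.05),(-.06,-.05),(-.06,.05))],(0,255,0)),([H(r,.024,y) for r,y in((.024,-.02),(.024,.02),(.048,.02),(.048,-.02))],(255,255,0)),([H(.048,h,y) for h,y in((.024,-.02),(.024,.02),(0,.02),(0,-.02))],(255,0,255)),([pt(x,y,.095) for x,y in((.01,.036),(-.01,.036),(-.01,.056),(.01,.056))],(0,0,255))):
            cv2.polylines(im,[np.array(poly)],True,c,1)
        out.append(im)
    return np.hstack(out)
cv2.imwrite('pics/c3.png',draw((.566,.178),-.23,1.5))
E
```

```text
(no output)
```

View pics/c3.png

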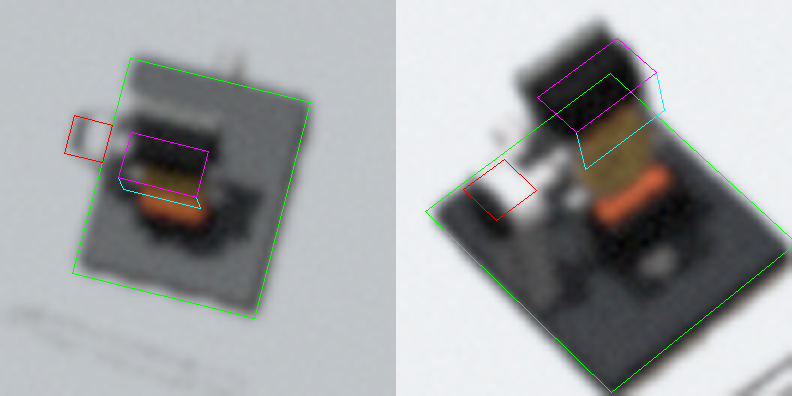

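```bash
cat > d.py <<'E'
from h import *
def draw(T,S,o,yaw,th,k=6):
    out=[]
    for s,u0,v0 in((T,205,165),(S,185,220)):
        im=cv2.resize(s['image'][v0:v0+50,u0:u0+66,::-1],None,fx=k,fy=k,interpolation=cv2.INTER_CUBIC)
        def pt(x,y,z):
            w=[o[0]+x*np.cos(yaw)-y*np.sin(yaw),o[1]+x*np.sin(yaw)+y*np.cos(yaw),z]
            u,v=proj(s,w); return int((u-u0+.5)*k),int((v-v0+.5)*k)
        H=lambda r,h,y: pt(r*np.cos(th)-h*np.sin(th),y,.08+r*np.sin(th)+h*np.cos(th))
        for poly,c in(([pt(a,b,.018) for a,b in((.06,.05),(.06,-.05),(-.06,-.05),(-.06,.05))],(0,255,0)),([H(r,.024,y) for r,y in((.024,-.02),(.024,.02),(.048,.02),(.048,-.02))],(255,255,0)),([H(.048,h,y) for h,y in((.024,-.02),(.024,.02),(0,.02),(0,-.02))],(255,0,255)),([pt(x,y,.095) for x,y in((.01,.036),(-.01,.036),(-.01,.056),(.01,.056))],(0,0,255))):
            cv2.polylines(im,[np.array(poly)],True,c,1)
        out.append(im)
    return np.hstack(out)
E
python3 - <<'E'
from d import *
T=ld('top0');S=ld('side0')
cv2.imwrite('pics/c4.png',np.vstack([draw(T,S,(.566,.177),-.23,1.25),draw(T,S,(.566,.177),-.23,1.0)]))
E
```

```text
(no output)
```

View pics/c4.png

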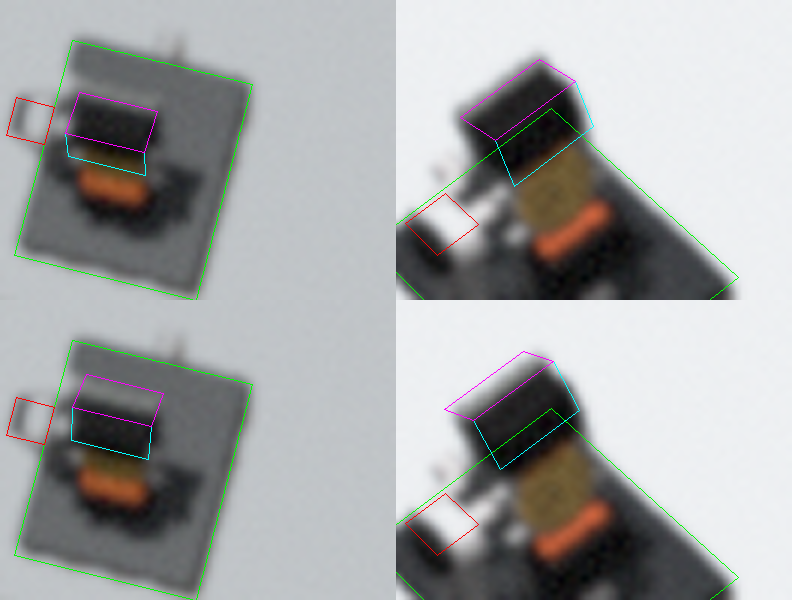

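The overlays put the stand at about (0.567, 0.177) with a yaw of -0.23. The head leans at roughly 1.1 rad, with the jaw at z≈0.13. I'll approach with the fingers shut.

{"fn": "move_arm", "kwargs": {
  "commands": "-46 -32 0 0 0 0 -1; -92 -64 0 0 0 0 -1; -138 -96 0 0 0 0 -1; -184 -128 0 0 0 0 -1; -230 -160 0 0 0 0 -1",
  "grip_force": 20
}}

```text
t: 0.72
tcp_pos: [0.3346, 0.3955, 0.1983]
tool_rot: [0.12, 0.993, -0.0, -0.0]
force: [0.7, 1.2, 0.3]
finger_gap: -0.0
gripper_force: 0.0
```

{"fn": "move_arm", "kwargs": {
  "commands": "-46 -32 0 0 0 0 -1; -92 -64 0 0 0 0 -1; -138 -96 0 0 0 0 -1; -184 -128 0 0 0 0 -1; -223 -160 0 0 0 0 -1"
}}

```text
t: 1.35
tcp_pos: [0.5136, 0.187, 0.1982]
tool_rot: [0.12, 0.993, 0.0, -0.0]
force: [0.7, 0.0, 0.1]
finger_gap: -0.0
gripper_force: 0.0
```

{"fn": "move_arm", "kwargs": {
  "commands": "0 0 30 0 0 0 -1; 0 0 60 0 0 0 -1; 0 0 72 0 0 0 -1; 0 0 72 0 0 0 -1; 0 0 72 0 0 0 -1"
}}

```text
t: 1.98
tcp_pos: [0.5132, 0.1891, 0.1274]
tool_rot: [0.119, 0.993, 0.0, 0.001]
force: [-0.5, -0.5, -0.4]
finger_gap: -0.003
gripper_force: 0.0
```

```bash
python3 - <<'E'
from d import *
st=telemetry.sense(); print(st['tcp_pos'],st['force'])
S=shot('side','side1');T=shot('top','top1')
im=[cv2.resize(s['image'][v:v+60,u:u+66,::-1],None,fx=6,fy=6,interpolation=cv2.INTER_CUBIC) for s,u,v in((T,195,165),(S,180,215))]
cv2.imwrite('pics/c5.png',np.hstack(im))
E
```

```text
[0.51319839 0.18905015 0.12742712] [-0.4798986  -0.45344263 -0.43561771]
```

View pics/c5.png

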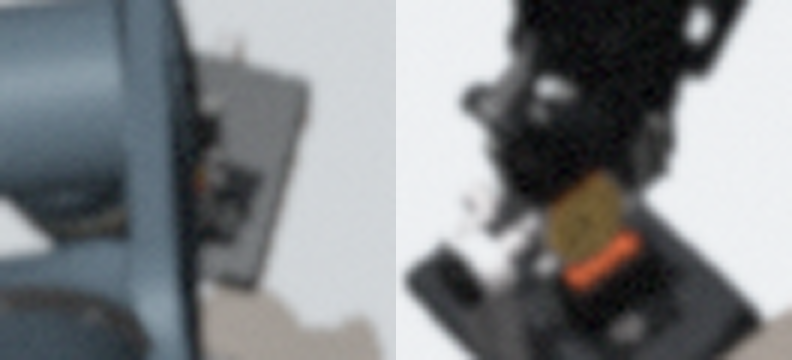

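Side view: the gripper is in front of the jaw, above the dial (crop 585,215), and nothing is touching. Now forward slowly (tool -x).

{"fn": "move_arm", "kwargs": {
  "commands": "-7 0 0 0 0 0 -1; -14 0 0 0 0 0 -1; -20 0 0 0 0 0 -1; -26 0 0 0 0 0 -1; -32 0 0 0 0 0 -1"
}}

```text
t: 2.7
tcp_pos: [0.5439, 0.1809, 0.1264]
tool_rot: [0.12, 0.993, -0.0, -0.0]
force: [0.0, 0.1, 0.8]
finger_gap: -0.001
gripper_force: 0.0
```

{"fn": "move_arm", "kwargs": {
  "commands": "-3 0 0 0 0 0 -1; -6 0 0 0 0 0 -1; -9 0 0 0 0 0 -1; -12 0 0 0 0 0 -1; -15 0 0 0 0 0 -1"
}}

```text
t: 3.32
tcp_pos: [0.5582, 0.1775, 0.1265]
tool_rot: [0.12, 0.993, -0.0, -0.0]
force: [-0.4, -0.1, -0.3]
finger_gap: -0.003
gripper_force: 0.0
```

{"fn": "move_arm", "kwargs": {
  "commands": "-2 0 0 0 0 0 -1; -4 0 0 0 0 0 -1; -6 0 0 0 0 0 -1; -8 0 0 0 0 0 -1; -10 0 1 0 0 0 -1"
}}

```text
t: 3.95
tcp_pos: [0.568, 0.1751, 0.1256]
tool_rot: [0.12, 0.993, 0.0, 0.0]
force: [0.1, 0.8, 0.8]
finger_gap: 0.0
gripper_force: 0.0
```

```bash
python3 - <<'E'
from h import *
S=shot('side','side2'); f=[]
for i in range(6):
    snapshot('side'); f.append(telemetry.sense()['force'])
print(np.mean(f,0)); A=ld('side0')
im=[cv2.resize(s['image'][v:v+60,u:u+66,::-1],None,fx=6,fy=6,interpolation=cv2.INTER_CUBIC) for s,u,v in((A,180,215),(S,180,215))]
cv2.imwrite('pics/c6.png',np.hstack(im))
E
```

```text
[-0.09114755  0.0249037  -0.04785217]
```

View pics/c6.png

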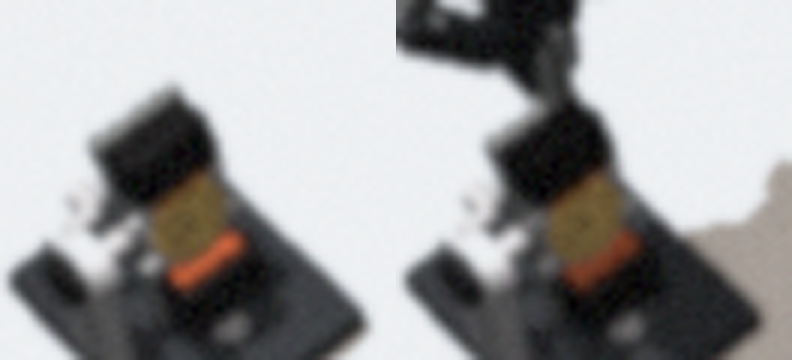

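```bash
python3 - <<'E'
from h import *
S=ld('side2')
for dz in(0,.02,.04):
    u,v=proj(S,(.568,.1751,.1256+dz)); print(dz,(u-180+.5)*6+396,(v-215+.5)*6)
E=np.array([.568,.1751,.1256])+.011*np.array([.971,-.238,0])
u,v=proj(S,E); print((u-180+.5)*6+396,(v-215+.5)*6)
a=ld('side0')['image'][215:275,180:246].astype(int);b=S['image'][215:275,180:246].astype(int)
d=np.abs(a-b).sum(2); 
for r in range(8,48,2): print(r*6,''.join('#' if x>60 else '+' if x>30 else '.' for x in d[r]))
E
```

```text
0 554.0903558415712 135.12921733356825
0.02 548.6528730951005 104.69942567169363
0.04 543.0682124183029 73.44598196973118
536.2229743589352 118.50779777944956
48 ###############################+..................................
60 ..+############################+..................................
72 ...........++##################...................................
84 ..................+###########+...................................
96 ....................+#########....................................
108 ........................+##+##....................................
120 ..........................++++++..................................
132 ........................+#+#++..+.................................
144 .....................#.#+++++.....................................
156 ....................+##.+......+...............................+##
168 ......................+++.....................................####
180 .....................+...+...................................#####
192 .............................................................#####
204 ...........................................................+######
216 ....................+###............................+++++#########
228 .....................####+............+...+##++###################
240 ........................+#+........+####++.#######################
252 .......................+###+.....+#####++...++####################
264 ......................+####+++######+.++.......+##################
276 .........................+..+#####++.+.........++#################
```

The tip projects to crop (554,135), black against the black jaw face. The jaw is about where it started, so contact is only just beginning. I'll keep following the arc.

{"fn": "move_arm", "kwargs": {
  "commands": "-2 0 0 0 0 0 -1; -4 0 1 0 0 0 -1; -6 0 1 0 0 0 -1; -8 0 2 0 0 0 -1; -10 0 3 0 0 0 -1"
}}

```text
t: 4.92
tcp_pos: [0.5777, 0.1727, 0.1224]
tool_rot: [0.12, 0.993, 0.0, -0.0]
force: [0.2, -0.3, 0.2]
finger_gap: 0.002
gripper_force: 0.0
```

```bash
python3 - <<'E'
from h import *
S=shot('side','side3'); f=[]
for i in range(5):
    snapshot('side'); f.append(telemetry.sense()['force'])
print(np.mean(f,0)); A=ld('side2')
a=A['image'][215:275,180:246].astype(int);b=S['image'][215:275,180:246].astype(int)
d=np.abs(a-b).sum(2)
for r in range(8,60,2): print(r*6,''.join('#' if x>60 else '+' if x>30 else '.' for x in d[r]))
E
```

```text
[-0.07578226 -0.03190392 -0.59859881]
48 ################+..+###+..#####+..................................
60 ..++#############++.+##..+#####+..................................
72 ...........++###+###.###+######...................................
84 ..................##+#########+...................................
96 .....................#######+.....................................
108 ......................+##+........................................
120 ...................+#####+........................................
132 .................+####++..........................................
144 ................+#+++.........+.............................+#####
156 ...............................+...........................+######
168 .........................+................................+####+..
180 ........................+.................................####+...
192 ........................+...............................+#####+...
204 ....................+...........................++++++#######+....
216 ...................++..................+##+.+##############+......
228 ................+#####+................+++...#######+.............
240 ................#######.......................+...................
252 .................####+............................................
264 ..............................+++.................................
276 ..........+..................+###+................................
288 ..............................++.+.......+.+......................
300 .............................++...................................
312 ..................................................................
324 ..................................................................
336 ..........................+.......................................
348 ..................................................................
```

{"fn": "move_arm", "kwargs": {
  "commands": "-2 0 1 0 0 0 -1; -4 0 2 0 0 0 -1; -6 0 3 0 0 0 -1; -7 0 4 0 0 0 -1; -8 0 5 0 0 0 -1"
}}

```text
t: 5.85
tcp_pos: [0.5853, 0.1708, 0.1174]
tool_rot: [0.12, 0.993, -0.0, -0.0]
force: [-0.3, -0.8, -0.1]
finger_gap: 0.001
gripper_force: 0.0
```

{"fn": "move_arm", "kwargs": {
  "commands": "-2 0 2 0 0 0 -1; -4 0 4 0 0 0 -1; -6 0 6 0 0 0 -1; -7 0 8 0 0 0 -1; -8 0 9 0 0 0 -1"
}}

```text
t: 6.48
tcp_pos: [0.593, 0.1689, 0.1083]
tool_rot: [0.12, 0.993, -0.0, -0.0]
force: [0.1, -0.3, 0.6]
finger_gap: -0.005
gripper_force: 0.0
```

```bash
python3 - <<'E'
from h import *
S=shot('side','side4'); f=[]
for i in range(5):
    snapshot('side'); f.append(telemetry.sense()['force'])
print(np.mean(f,0)); A=ld('side3')
im=[cv2.resize(s['image'][v:v+60,u:u+66,::-1],None,fx=6,fy=6,interpolation=cv2.INTER_CUBIC) for s,u,v in((A,180,215),(S,180,215))]
cv2.imwrite('pics/c7.png',np.hstack(im))
E
```

```text
[-0.07044971  0.07060164 -0.16552292]
```

View pics/c7.png

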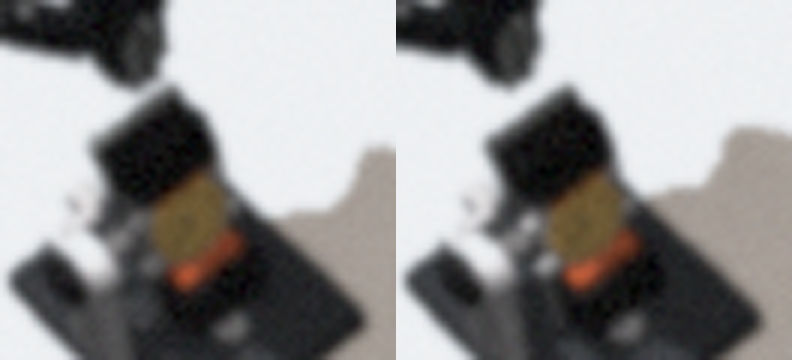

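```bash
python3 - <<'E'
from h import *
for n,p in(('side0',(.148,.6065,.1976)),('side1',(.5132,.189,.1274)),('side2',(.568,.1751,.1256)),('side3',(.5777,.1727,.1224)),('side4',(.593,.1689,.1083))):
    S=ld(n)
    print(n,[tuple(int(x) for x in((proj(S,np.array(p)+[0,0,dz])[0]-179.5)*6+396,(proj(S,np.array(p)+[0,0,dz])[1]-214.5)*6)) for dz in(0,.02)],np.round(S['pose'],4)[:3,3],S['fx'])
S=ld('side4')
im=S['image'][215:260,180:230].astype(int)
for r in range(0,45):
    print('%3d'%(r*6),''.join(' .:-=+*#%@'[min(9,x//26)] for x in im[r].mean(1).astype(int)))
E
```

```text
side0 [(822, 1899), (819, 1889)] [0.0654 0.6722 1.0909] 509.1253359307947
side1 [(647, 220), (642, 190)] [0.0654 0.6722 1.0909] 509.1253359307947
side2 [(554, 135), (548, 104)] [0.0654 0.6722 1.0909] 509.1253359307947
side3 [(538, 124), (533, 94)] [0.0654 0.6722 1.0909] 509.1253359307947
side4 [(517, 122), (511, 92)] [0.0654 0.6722 1.0909] 509.1253359307947
  0 :::-=++-:.            .-*%@@@@@@@@@@@@@@@@@@@@@@@@
  6 --:.::::... .       ...=#%@@@@@@@@@@@@@@@@@@@@@@@@
 12 ::.........       ....:+%@@@@@@@@@@@@@@@@@@@@@@@@@
 18 ... .......       .::::+%@@@@@@@@@@@@@@@@@@@@@@@@@
 24          .       ..::::+#%@@@@@@@@@@@@@@@@@@@@@@@@
 30           .      ...:::=#%@@@@@@@@@@@@@@@@@@@@@@@@
 36 .....           ..:.:::-*%@@@@@@@@@@@@@@@@@@@@@@@@
 42 =--::........   .::..::=*%@@@@@@@@@@@@@@@@@@@@@@@@
 48 ***+==--::-:.   .:::.::=#%@@@@@@@@@@@@@@@@@@@@@@@@
 54 %%%##**++++=-.  ..::.:-+#%@@@@@@@@@@@@@@@@@@@@@@@@
 60 @@@@%%%%%%%#+-....::.:=*%@@@@@@@@@@@@@@@@@@@@@@@@@
 66 @@@@@@@@%@@%#+-...::::=#%@@@@@@@@@@@@@@@@@@@@@@@@@
 72 @@@@@@@@@@@@%#+-:.:::-+#%@@@%@@@@@@@@@@@@@@@@@@@@@
 78 @@@@@@@@@@@@@%#+=---=
[... 1034 characters left out ...]
%%%%%%#+-:..    ...:::-------=*###******
198 @@@@@@@@@@%##%%#*=-:.......:::------:---=+++**+*+*
204 @@@@@@@@@@%###%#+-:::::::::::-----------:--++++*++
210 @@@@@@@@@@@%#%%#+-:::-=---------------:::.:-=+**+*
216 @@@@@@@@@@@%%%#*=:::-++=------:------::....:-=++**
222 @@@@@@@@@@%%%#*=-::-=+*+=-----:::----::.....:-=++*
228 @@@@@@@@@%%%%#+=----=++==-----::----:::......:-=++
234 @@@@@@%%%%%%%%#+=======-----:::-----::::......:-=+
240 @@@@@%%###%%@@%#*++===------:::-----::::.......:-=
246 @@@@%%*+=*#%@@@%%*+==-::----------:-::::........:-
252 @@@%#*=-:-+#%@@@%#*=-:::-==-------::::....  .....:
258 @%%#+=-:.:-=#%@@%%*=-::-++=-------:::...    ......
264 @%*=-::...:-+#%%%#*=-:-=++=-------::..      ......
```

```bash
python3 - <<'E'
from h import *
L=[ld(n)['image'][226:250,190:222].mean(2).astype(int) for n in('side0','side2','side4')]
for r in range(24): print('%3d'%((r+11)*6),'  '.join(''.join(' .:-=+*#%@'[min(9,x//26)] for x in l[r]) for l in L))
T=ld('top0'); print('tcp top0',proj(T,(.148,.6065,.1976)),proj(T,(.148,.6065,.2196)))
im=T['image'][320:355,30:90].mean(2).astype(int)
for r in range(35): print(320+r,''.join(' .:-=+*#%@'[min(9,x//26)] for x in im[r]))
T=shot('top','top4'); print('now',proj(T,(.593,.1689,.1083)),proj(T,(.593,.1689,.1303)))
im=T['image'][160:215,200:262].mean(2).astype(int)
for r in range(0,55): print(160+r,''.join(' .:-=+*#%@'[min(9,x//26)] for x in im[r]))
E
```

```text
66 @@@@@@@@@@@@@@@@@@@@@@@@@@@@@@@@  #**++++=-.  ..::.:-+#%@@@@@@@@@@  @%#+-...::::=#%@@@@@@@@@@@@@@@@@
 72 @@@@@@@@@@@@@@@@@@@@@@@@@@@@@@@@  %%%####*+-. ..::.:-+%@@@@@@@@@@@  @@%#+-:.:::-+#%@@@%@@@@@@@@@@@@@
 78 @@@@@@@@@@@@@@@@@%%%%@@@@@@@@@@@  @@@%%%%%#+-...:::.-+%@@@@@@@@@@@  @@@%#+=---=*#%@@%%%%%@@@@@@@@@@@
 84 @@@@@@@@@@@@@@@%%###%%@@@@@@@@@@  @@@@@@@@%#+-..:::.:+#%@@@@@@@@@@  @@@@%#**++#%%%%%%***%%@@@@@@@@@@
 90 @@@@@@@@@@@@@%%#**++*%@@@@@@@@@@  @@@@@@@@@%#+-::::.:=*%@@@@@@@@@@  @@@@@%%%##%%@%%#+=-=*%@@@@@@@@@@
 96 @@@@@@@@@@@@%%#*+=--+#%%@@@@@@@@  @@@@@@@@@@%#+=-::..:=#%%@@@@@@@@  @@@@@@@@%%@@%%*+-:::+#%%@@@@@@@@
102 @@@@@@@@@@@%##*+=-::-+*%%@@@@@@@  @@@@@@@@@@%%*+=::...-+*%%@@@@@@@  @@@@@@@@@@@%#*=-::..-+*%%@@@@@@@
108 @@@@@@@@@@%#*+=-::...:=*%%@@@@@@  @@@@@@@@@@%#*+=:..  .:=*#%@@@@@@  @@@@@@@@@%%#+=::..  .:=*#%@@@@@@
114 @@@@@@@@%%#*+=-:......:-*%@@@@@@  @@@@@@@@%%#*+=-.     .:-*%@@@@@@  @@@@@@@@%%*+-::.     .:-*%@@@@@@
120 @@@@@@@%##*+--:........:+#%@@@@@  @@@@@@%%#**+--..      .:+#%@@@@@  @@@@@@%%#+=-:...      .:+#%@@@@@
126 @@@@@%%#*+=-:......... .-*%@@@@@  @@@@@%%#*+=-:
[... 6945 characters left out ...]
.......-=+********************
205 ---------------------::::::::::...:.:.:-++********************
206 ---------------------::::::::::...:::::-++********************
207 ----------------------::::::::...::::.:=+*********************
208 -----------------------::::::::..:.:::-=+*********************
209 ----------------------:::::::::..:::::-++*********************
210 ---------------------::::::::::....:::-+**********************
211 ---------------------::::::::::..::.::=+**********************
212 --------------------::::::..:::.:::::-=+**********************
213 --------------------::::::::::::-===-=++**********************
214 -------------:-----:::::::..::::-=+++++***********************
```

The picture shows the jaw unmoved and white paper below the finger, about 22 mm above where the TCP should be, so the real tip ends higher than reported. I'll check this against the bare bench between the stand and the timer.

{"fn": "move_arm", "kwargs": {
  "commands": "0 0 -40 0 0 0 -1; 0 -50 -50 0 0 0 -1; 0 -100 -50 0 0 0 -1; 4 -123 -50 0 0 0 -1; 4 -123 -10 0 0 0 -1"
}}

```text
t: 7.45
tcp_pos: [0.5627, 0.0483, 0.1212]
tool_rot: [0.121, 0.993, -0.0, 0.004]
force: [0.4, 0.5, -0.4]
finger_gap: -0.0
gripper_force: 0.0
```

{"fn": "move_arm", "kwargs": {
  "commands": "0 0 25 0 0 0 -1; 0 0 50 0 0 0 -1; 0 0 75 0 0 0 -1; 0 0 88 0 0 0 -1; 0 0 88 0 0 0 -1"
}}

```text
t: 8.07
tcp_pos: [0.5595, 0.0505, 0.0299]
tool_rot: [0.12, 0.993, -0.0, -0.001]
force: [-0.5, 0.0, -0.3]
finger_gap: -0.001
gripper_force: 0.0
```

```bash
python3 - <<'E'
from h import *
S=shot('side','side5');st=telemetry.sense();p=st['tcp_pos'];print(p,st['force'],st['finger_gap'])
for dz in(0,.02,.04):
    u,v=proj(S,p+[0,0,dz]);print(u,v)
u,v=[int(x) for x in proj(S,p)]
im=S['image'][v-30:v+15,u-30:u+30].mean(2).astype(int)
for r in range(45): print(v-30+r,''.join(' .:-=+*#%@'[min(9,x//26)] for x in im[r]))
E
```

```text
[0.56015352 0.05045593 0.03064801] [ 0.52083492 -0.09457384  0.5248952 ] 0.0012066992828015288
241.20424398914452 226.57485481937388
240.8157893764424 221.91213644543936
240.417940243461 217.13665328280604
196 @@@@@@@@@@@@%+:.                      .:....:+%%@@@@@@%%%@@@
197 @@@@@@@@@@@%#+:...                   ..::...-+#%@@@@@@%%%%@@
198 @@@@@@@@@@@%#=::..         ...        .:.. .:=*%%@@@@@%#%%@@
199 @@@@@@@@@@@%#=-::...     . ..         ... ..:-+*#%%@@@%%%%%%
200 @@@@@@@@@@@%#+--:...                   .  ..:--=+*#%%%%###%%
201 @@@@@@@@@@@%#+=-:..             .         ..::---=+*###****#
202 @@@@@@@@@@@%#+=-:..                        ..::----=++++++**
203 @@@@@@@@@@%%*=--::::..               . ..   ..:::-----==++++
204 @@@@@@%%%%%*+=-:-=++-:.             .:::..   ...::------==++
205 @@@@@%%#***+=--:-*##*=:            .:=+=-:.    ..::::-:---==
206 @@@@@%*=-===--::-*%%#+-.           .=*##*=-:.   ...::::::---
207 @@@@@#+--===-::.-=#%#*-.           :+%%%%#*=-:..  ...::::::-
208 @@@@@#+--===-:.:--+**+-. .        .-*%@@@%%#*=-:..   .::::::
209 @@@@@%#+===-::.:----=-:..         .=#%@@@@@%%
[... 1330 characters left out ...]
@@@@@@@@@@@@@@@@@@@@@@%#**********+**+**+*+++*****
231 #%%@@@@@@@@@@@@@@@@@@@@@@@@@@@@%#**********++**++****+******
232 +*%%@@@@@@@@@@@@@@@@@@@@@@@@@@@%#****+**********+***+**+****
233 :=*%%@@@@@@@@@@@@@@@@@@@@@@@@@@%#************+++*****+******
234 .:-*%@@@@@@@@@@@@@@@@@@@@@@@@%%%#*****+*******+****+********
235 ..:=#%@@@@@@@@@@@@@@@@@@@@@@%##****************+************
236 ...-*%@@@@@@@@@@@@@@@@@@@@@%#**********+********************
237    :+#%@@@@@@@@@@@@@@@@@@@%%#*******************+*++**+*****
238    .-*%@@@@@@@@@@@@@@@@@@@%#**+*****************************
239     -+%@@@@@@@@@@@@@@@@@@%#****************************+****
240     :+%@@@@@@@@@@@@@@@@@%#***+**+*************+********+****
```

{"fn": "move_arm", "kwargs": {
  "commands": "0 0 6 0 0 0 -1; 0 0 12 0 0 0 -1; 0 0 18 0 0 0 -1; 0 0 24 0 0 0 -1; 0 0 27 0 0 0 -1"
}}

```text
t: 8.75
tcp_pos: [0.5597, 0.0504, 0.003]
tool_rot: [0.12, 0.993, -0.0, -0.0]
force: [-0.1, 0.1, 0.5]
finger_gap: 0.002
gripper_force: 0.0
```

{"fn": "move_arm", "kwargs": {
  "commands": "0 0 0 0 0 0 -1; 0 0 2 0 0 0 -1; 0 0 4 0 0 0 -1; 0 0 6 0 0 0 -1; 0 0 6 0 0 0 -1"
}}

```text
t: 9.38
tcp_pos: [0.5598, 0.0505, -0.0027]
tool_rot: [0.12, 0.993, -0.0, -0.0]
force: [0.5, -0.1, 0.4]
finger_gap: 0.002
gripper_force: 0.0
```

The reported TCP is at z=-2.7 mm with no contact, so the offset is real. I'll continue down to find the exact contact height.

{"fn": "move_arm", "kwargs": {
  "commands": "0 0 2 0 0 0 -1; 0 0 4 0 0 0 -1; 0 0 6 0 0 0 -1; 0 0 8 0 0 0 -1; 0 0 10 0 0 0 -1"
}}

```text
t: 10.0
tcp_pos: [0.5599, 0.0504, -0.0127]
tool_rot: [0.12, 0.993, -0.0, -0.0]
force: [-0.2, 0.1, 0.2]
finger_gap: 0.001
gripper_force: 0.0
```

{"fn": "move_arm", "kwargs": {
  "commands": "0 0 1 0 0 0 -1; 0 0 2 0 0 0 -1; 0 0 3 0 0 0 -1; 0 0 4 0 0 0 -1; 0 0 5 0 0 0 -1"
}}

```text
t: 10.62
tcp_pos: [0.56, 0.0504, -0.0175]
tool_rot: [0.12, 0.993, -0.0, 0.0]
force: [-0.5, 0.0, 0.4]
finger_gap: -0.003
gripper_force: 0.0
```

{"fn": "move_arm", "kwargs": {
  "commands": "0 0 0.5 0 0 0 -1; 0 0 1 0 0 0 -1; 0 0 1.5 0 0 0 -1; 0 0 2 0 0 0 -1; 0 0 2.5 0 0 0 -1"
}}

```text
t: 11.25
tcp_pos: [0.56, 0.0504, -0.02]
tool_rot: [0.12, 0.993, -0.0, 0.0]
force: [0.6, 0.1, 0.7]
finger_gap: 0.001
gripper_force: 0.0
```

{"fn": "move_arm", "kwargs": {
  "commands": "0 0 0.5 0 0 0 -1; 0 0 1 0 0 0 -1; 0 0 1.5 0 0 0 -1; 0 0 2 0 0 0 -1; 0 0 2.5 0 0 0 -1"
}}

```text
t: 11.88
tcp_pos: [0.56, 0.0504, -0.0225]
tool_rot: [0.12, 0.993, -0.0, -0.0]
force: [-0.2, 1.2, -0.6]
finger_gap: 0.002
gripper_force: 0.0
```

{"fn": "move_arm", "kwargs": {
  "commands": "0 0 0.6 0 0 0 -1; 0 0 1.2 0 0 0 -1; 0 0 1.8 0 0 0 -1; 0 0 2.4 0 0 0 -1; 0 0 3 0 0 0 -1"
}}

```text
t: 12.5
tcp_pos: [0.56, 0.0504, -0.0255]
tool_rot: [0.12, 0.993, -0.0, -0.0]
force: [0.0, -0.6, -1.2]
finger_gap: 0.002
gripper_force: 0.0
```

```bash
python3 - <<'E'
from h import *
S=shot('side','side6');st=telemetry.sense();p=st['tcp_pos'];f=[st['force']]
for i in range(4): snapshot('side'); f.append(telemetry.sense()['force'])
print(p,np.mean(f,0))
for dz in(0,.02,.025):
    print(proj(S,p+[0,0,dz]))
im=S['image'][215:242,215:275].mean(2).astype(int)
for r in range(27): print(215+r,''.join(' .:-=+*#%@'[min(9,x//26)] for x in im[r]))
E
```

```text
[ 0.55994287  0.05043221 -0.02557898] [ 0.26440308 -0.15488553  0.14054816]
(np.float64(242.31849514754398), np.float64(239.14078662417518))
(np.float64(241.95552893126464), np.float64(234.77466331348617))
(np.float64(241.86347237018404), np.float64(233.66731425671748))
215 @@@@@@@@@%*=-:...                 ....=*%@@@@@@%%*++++==--:.
216 @@@@@@@@@%*=-:..                    .:+%%@@@@@@%#*+++++++==-
217 @@@@@@@@%#*=-:.:...               ..:=#%@@@@@%%#***++++++++=
218 @@@@%%%%%*+=-:-=--:.             :--=*%@@@@@@%#**+++++++++++
219 @@@%%#***+=-::=+*+=:.           .=+*#%%@@@@%%#*+++++++++++++
220 @@@%*=====--::=*##*=.          .:+#%%%@@@%%%#*++++++++++++++
221 @@%#+--===-:.:-+*#*=:          .:+#%%%%%%%#***++++++++++++++
222 @@%#+-====-..::-=++-...        .-+*######****++++++++++++*++
223 @@@%#+===-:..:-:::::..        .:-++*******++++++++*++++++++*
224 @@@@%#+=-:::.:::......      .:::=+++++*+++++++++++++*++++**+
225 @@@@@%#+-::.....   ..     ...:::-++++***++*+*++++*++++*+++++
226 @@@@@@%#+-:....       .   ...:::=++++****+++++++**++****+++*
227 @@@@@@@%#+=-:...          ..:..:=++*+****+*++
[... 225 characters left out ...]
@@@@@@%%%%%*+:. .::::=++********+*+***+**+********
232 @@@@@@@@@@@@@@@@@@@@@%#=:..:::-=+*******++******+***********
233 %@@@@@@@@@@@@@@@@@@@@@%*-::::-=++******+***+***+************
234 %@@@@@@@@@@@@@@@@@@@@@%*+=---=++*************++++***********
235 #%@@@@@@@@@@@@@@@@@@@%%**++=++++**********++****************
236 *%@@@@@@@@@@@@@@@@@@%##***+++++*******************+*********
237 +#%@@@@@@@@@@@@@@@@%#*****+**+*+*******************+********
238 -*%@@@@@@@@@@@@@@@%#**++*****+**+***************************
239 -*%@@@@@@@@@@@@@%%#****+*+*+********************************
240 :+%@@@@@@@@@@@@%%#**+++**+**********************************
241 :+#%@@@@@@@@@@%%#***++++++************+*+***********+******#
```

{"fn": "move_arm", "kwargs": {
  "commands": "0 0 0.6 0 0 0 -1; 0 0 1.2 0 0 0 -1; 0 0 1.8 0 0 0 -1; 0 0 2.4 0 0 0 -1; 0 0 3 0 0 0 -1"
}}

```text
t: 13.38
tcp_pos: [0.56, 0.0504, -0.0285]
tool_rot: [0.12, 0.993, -0.0, 0.0]
force: [-0.3, 0.3, 0.7]
finger_gap: -0.001
gripper_force: 0.0
```

{"fn": "move_arm", "kwargs": {
  "commands": "0 0 0.6 0 0 0 -1; 0 0 1.2 0 0 0 -1; 0 0 1.8 0 0 0 -1; 0 0 2.4 0 0 0 -1; 0 0 3 0 0 0 -1"
}}

```text
t: 14.0
tcp_pos: [0.56, 0.0504, -0.0315]
tool_rot: [0.12, 0.993, -0.0, 0.0]
force: [-0.0, -0.2, 0.2]
finger_gap: 0.002
gripper_force: 0.0
```

```bash
python3 - <<'E'
from h import *
S=shot('side','side7');st=telemetry.sense();p=st['tcp_pos'];f=[st['force']]
print(p,st['force'],st['ft_torque'],st['tau'].round(2),st['q'].round(4))
for dz in(0,.025,.03): print(proj(S,p+[0,0,dz]))
im=S['image'][222:242,225:265].mean(2).astype(int)
for r in range(20): print(222+r,''.join(' .:-=+*#%@'[min(9,x//26)] for x in im[r]))
E
```

```text
[ 0.55991621  0.05042376 -0.03158376] [-1.54806884  0.34422696  0.73828785] [-0.002553   -0.00649854  0.01287152] [ 1.000e-02 -4.496e+01 -7.310e+00 -0.000e+00 -0.000e+00  0.000e+00] [-0.1089  0.7982  1.7354  0.      0.6081 -1.4399]
(np.float64(242.4358052937789), np.float64(240.43443660719595))
(np.float64(241.98405351836016), np.float64(234.99861462894407))
(np.float64(241.89213286730154), np.float64(233.89255523423256))
222 -:::-+###=:.          :=+*****#***++++++
223 -:.:-=+**=:.         .:=+********++++*++
224 ::.:----=:... .    ...:=+++++*++++++++++
225 ::.::::.:....     .:::-+++++**++++++*++*
226 :...:.......      .:::-+++***++*+*++++**
227 :... .           ..:::-++*+********+++*+
228 -:... .         ....::-++*********++**++
229 +=--::...       ..:.::-+*****+*****++***
230 %#**+==--::..   ..::::=++********+*+**++
231 %%%%%#**++=-:.  .::::-=+*****+++***+**+*
232 @@@@@%%%%##*=:...::.:-+++**************+
233 @@@@@@@@@%%%*=:..:::-=++*********+******
234 @@@@@@@@@@@%#+-::::--=+*****************
235 @@@@@@@@@@%%#+=----=++++****************
236 @@@@@@@@@%##*+++===+++******************
237 @@@@@@@@%#****+++++++******+********+***
238 @@@@@@%%#**+****++**********************
239 @@@@@%%#**++++**********************+***
240 @@@@@%#***+*++*+************************
241 @@@@%#**++++++*+*********************+**
```

{"fn": "move_arm", "kwargs": {
  "commands": "0 0 0.6 0 0 0 -1; 0 0 1.2 0 0 0 -1; 0 0 1.8 0 0 0 -1; 0 0 2.4 0 0 0 -1; 0 0 3 0 0 0 -1"
}}

```text
t: 14.68
tcp_pos: [0.56, 0.0504, -0.0328]
tool_rot: [0.12, 0.993, -0.0, 0.0]
force: [-3.0, -0.2, 17.4]
finger_gap: -0.0
gripper_force: 8.4
```

Contact comes at a reported z of -0.0325, so the true tip sits 32 mm above the TCP reading. I'll go back to the jaw with that correction (true tip z=0.126 is a reading of 0.094).

{"fn": "move_arm", "kwargs": {
  "commands": "0 0 -60 0 0 0 -1; 0 0 -120 0 0 0 -1; 15 30 -165 0 0 0 -1; 40 75 -165 0 0 0 -1; 68 124 -165 0 0 0 -1"
}}

```text
t: 15.3
tcp_pos: [0.5238, 0.188, 0.1317]
tool_rot: [0.12, 0.993, 0.0, 0.001]
force: [0.0, 0.2, 1.0]
finger_gap: 0.001
gripper_force: 0.0
```

{"fn": "move_arm", "kwargs": {
  "commands": "0 0 30 0 0 0 -1; 0 0 36 0 0 0 -1; -4 0 36 0 0 0 -1; -8 0 36 0 0 0 -1; -12 0 36 0 0 0 -1"
}}

```text
t: 15.92
tcp_pos: [0.5363, 0.1835, 0.0952]
tool_rot: [0.12, 0.993, 0.0, 0.001]
force: [0.3, 0.7, -0.1]
finger_gap: 0.002
gripper_force: 0.0
```

{"fn": "move_arm", "kwargs": {
  "commands": "-4 0 0 0 0 0 -1; -8 0 0 0 0 0 -1; -12 0 0 0 0 0 -1; -16 0 0 0 0 0 -1; -20 0 0 0 0 0 -1"
}}

```text
t: 16.55
tcp_pos: [0.5544, 0.1794, 0.0947]
tool_rot: [0.12, 0.993, -0.0, -0.0]
force: [-1.8, 0.8, 3.1]
finger_gap: -0.002
gripper_force: 1.3
```

```bash
cat > a.py <<'E'
import sys
from h import *
S=shot('side',sys.argv[1]);f=[]
for i in range(3): snapshot('side'); f.append(telemetry.sense()['force'])
p=telemetry.sense()['tcp_pos'];print(p,np.mean(f,0))
q=p-[.567,.177,0];print('E own x',q[0]*.974-q[1]*.228+.011,'y',q[0]*.228+q[1]*.974,'ztrue',p[2]+.0322)
L=[ld(n)['image'][226:262,186:224].mean(2).astype(int) for n in('side0',sys.argv[1])]
for r in range(36): print('%3d'%(r+226),'  '.join(''.join(' .:-=+*#%@'[min(9,x//26)] for x in l[r]) for l in L))
E
python3 a.py side8
```

```text
[0.55478423 0.17940588 0.0944026 ] [-0.01188132 -0.35361779 -0.31706286]
E own x -0.0014466984395289859 y -0.00044187137482120005 ztrue 0.12660259580753191
226 @@@@@@@@@@@@@@@@@@@@@@@@@@@@@@@@@@@@@@  +=--::=+*++=-:     .        .-+**#%%@@
227 @@@@@@@@@@@@@@@@@@@@@@@@@@@@@@@@@@@@@@  ==-:::=*###*+-.             .=#%%%@@@@
228 @@@@@@@@@@@@@@@@@@@@@%%%%@@@@@@@@@@@@@  =--:.:-+*###*=:.            :+%%@@@@@@
229 @@@@@@@@@@@@@@@@@@@%%###%%@@@@@@@@@@@@  =-:..::-==+*+-:..           :+%@@@@@@@
230 @@@@@@@@@@@@@@@@@%%#**++*%@@@@@@@@@@@@  =-:..:--::---:...         ..-*%@@@@@@@
231 @@@@@@@@@@@@@@@@%%#*+=--+#%%@@@@@@@@@@  -:..::--:.........      ...:=#%@@@@@@@
232 @@@@@@@@@@@@@@@%##*+=-::-+*%%@@@@@@@@@  -:...:::..... ....      .:::=#%@@@@@@@
233 @@@@@@@@@@@@@@%#*+=-::...:=*%%@@@@@@@@  ::....... ... ...       .:::-*%@@@@@@@
234 @@@@@@@@@@@@%%#*+=-:......:-*%@@@@@@@@  -...     ..    .       ..:::-*%@@@@@@@
235 @@@@@@@@@@@%##*+--:........:+#%@@@@@@@  =:...                 ..:.::-*%@@@@@@@
236 @@@@@@@@@%%#*+=-:......... .-*%@@@@@@@  *+---::..             .::.::-+%@@@@@@@
237 @@@@@@@@%#**+=-:.........  
[... 1335 characters left out ...]
:.::  @@@%%%%%#+==+**+=---------------::::::
254 %%%%%%%%%#**#%#*=------::---------:..:  %%%%%%%%%#**#%#+=--------------::::..:
255 %**#%%@@@%%%%%#+-------::-----===-:..:  %###%%@@@%%%%%#+-:-------------:::....
256 *+=*#%%@@@%%%#+=-:-----------====-:...  *+=*#%%@@@%%%#+=-:------------::::.  .
257 =---+#%@@@@%#+-:::===--------==--:....  =---+#%%@@@%#+=-:--=---------::::..   
258 ::.:-+*%@@%%#=-::-++=------==--:...     -:.:-+#%@@%%*=-::-===---:--::::...    
259 :...:-+#%%%%*=-::=++=-----==--:...      :....-+#%%%#*=-::--=--:::-::::..      
260 :.....-+####*=-::-==-:--==--::...       :....:-+####*=-:::---::::::::..       
261 :.. ..:-+***+=-::::::.:-=--:...         :.....:-+***+=-:::::::..:::...
```

The head is moving, with light contact of about 3 N at r≈40 mm. I'll follow the arc.

{"fn": "move_arm", "kwargs": {
  "commands": "-3 0 0 0 0 0 -1; -6 0 0.5 0 0 0 -1; -8.5 0 1 0 0 0 -1; -11 0 1.5 0 0 0 -1; -14 0 2 0 0 0 -1"
}}

```text
t: 17.38
tcp_pos: [0.5685, 0.176, 0.0926]
tool_rot: [0.12, 0.993, -0.0, 0.0]
force: [-0.8, -0.1, 3.0]
finger_gap: 0.003
gripper_force: 1.1
```

{"fn": "move_arm", "kwargs": {
  "commands": "-2.5 0 0.8 0 0 0 -1; -5 0 1.7 0 0 0 -1; -7.5 0 2.8 0 0 0 -1; -10 0 4 0 0 0 -1; -12.5 0 5.3 0 0 0 -1"
}}

```text
t: 18.0
tcp_pos: [0.5807, 0.1731, 0.0872]
tool_rot: [0.12, 0.993, 0.0, 0.0]
force: [0.3, -1.2, 4.5]
finger_gap: 0.002
gripper_force: 1.4
```

{"fn": "move_arm", "kwargs": {
  "commands": "-2 0 1.4 0 0 0 -1; -4 0 2.8 0 0 0 -1; -6 0 4.3 0 0 0 -1; -7.5 0 5.8 0 0 0 -1; -9 0 7.4 0 0 0 -1"
}}

```text
t: 18.62
tcp_pos: [0.5893, 0.171, 0.0798]
tool_rot: [0.12, 0.993, 0.0, 0.0]
force: [1.3, -1.1, 2.7]
finger_gap: -0.001
gripper_force: 1.4
```

```bash
python3 a.py side9
```

```text
[0.58820603 0.1711005  0.07935482] [0.76099509 0.38376948 1.58829924]
E own x 0.03299976222923471 y -0.0009111342300037071 ztrue 0.11155481505007347
226 @@@@@@@@@@@@@@@@@@@@@@@@@@@@@@@@@@@@@@  .......        ...:+%@@@@@@@@@@@@@@@@@
227 @@@@@@@@@@@@@@@@@@@@@@@@@@@@@@@@@@@@@@   ....  ..     ..:::+%@@@@@@@@@@@@@@@@@
228 @@@@@@@@@@@@@@@@@@@@@%%%%@@@@@@@@@@@@@   .  .         ..:::+#%@@@@@@@@@@@@@@@@
229 @@@@@@@@@@@@@@@@@@@%%###%%@@@@@@@@@@@@        .      .:.:::=#%@@@@@@@@@@@@@@@@
230 @@@@@@@@@@@@@@@@@%%#**++*%@@@@@@@@@@@@  .            .:::::-*%@@@@@@@@@@@@@@@@
231 @@@@@@@@@@@@@@@@%%#*+=--+#%%@@@@@@@@@@  :....        .::.:::+#%@@@@@@@@@@@@@@@
232 @@@@@@@@@@@@@@@%##*+=-::-+*%%@@@@@@@@@  ==--:..     ..::::::-*%%@@@@@@@@@@@@@@
233 @@@@@@@@@@@@@@%#*+=-::...:=*%%@@@@@@@@  #**+=:...   ..::..:.:=#%@@@@@@@@@@@@@@
234 @@@@@@@@@@@@%%#*+=-:......:-*%@@@@@@@@  %%%#+-:...  ..::..:::=*%@@@@@@@@@@@@@@
235 @@@@@@@@@@@%##*+--:........:+#%@@@@@@@  @@%#+-:.......:::.:::=*%@@@@@@@@@@@@@@
236 @@@@@@@@@%%#*+=-:......... .-*%@@@@@@@  @@%*=:..... ..::::::-=*%%@@@@@@@@@@@@@
237 @@@@@@@@%#**+=-:.........   :+#%@@
[... 1336 characters left out ...]
@%%#*+=----==+++**+=====--::... ....
254 %%%%%%%%%#**#%#*=------::---------:..:  %%%%%#*++==-==+++*##+=-----:..........
255 %**#%%@@@%%%%%#+-------::-----===-:..:  %#*#%%#****++++++###+=----:..... .....
256 *+=*#%%@@@%%%#+=-:-----------====-:...  *+=+#######*+====*#*==---::...........
257 =---+#%@@@@%#+-:::===--------==--:....  =---+*%%%%%#*=-:-====+=-:::...........
258 ::.:-+*%@@%%#=-::-++=------==--:...     ::.:-=*%%@%%*=:..::-=+=-:::........ . 
259 :...:-+#%%%%*=-::=++=-----==--:...      :...:-+#%%%%*=::...-=+=:.:.::.......  
260 :.....-+####*=-::-==-:--==--::...       :....:-+####*=-:...:-=-:...:.:........
261 :.. ..:-+***+=-::::::.:-=--:...         :.....:-+***+=-.....:--:...........---
```

The head is nearly flat and the dial is fully visible. Last stretch, then a light press against the stop.

{"fn": "move_arm", "kwargs": {
  "commands": "-1.5 0 1.7 0 0 0 -1; -3 0 3.4 0 0 0 -1; -4 0 5 0 0 0 -1; -4.5 0 6.2 0 0 0 -1; -4.5 0 7.4 0 0 0 -1"
}}

```text
t: 19.45
tcp_pos: [0.594, 0.1697, 0.0725]
tool_rot: [0.12, 0.993, -0.0, 0.001]
force: [2.5, -1.6, 2.6]
finger_gap: 0.002
gripper_force: 1.4
```

{"fn": "move_arm", "kwargs": {
  "commands": "0 0 0.2 0 0 0 -1; 0 0 0.4 0 0 0 -1; 0 0 0.6 0 0 0 -1; 0 0 0.8 0 0 0 -1; 0 0 0.8 0 0 0 -1"
}}

```text
t: 20.08
tcp_pos: [0.5938, 0.17, 0.0718]
tool_rot: [0.12, 0.993, 0.0, 0.0]
force: [2.5, -0.9, 4.0]
finger_gap: 0.001
gripper_force: 1.6
```

{"fn": "move_arm", "kwargs": {
  "commands": "0 0 0.3 0 0 0 -1; 0 0 0.6 0 0 0 -1; 0 0 0.9 0 0 0 -1; 0 0 1.2 0 0 0 -1; 0 0 1.2 0 0 0 -1"
}}

```text
t: 20.7
tcp_pos: [0.5939, 0.17, 0.0712]
tool_rot: [0.12, 0.993, 0.0, 0.001]
force: [1.9, -1.0, 6.9]
finger_gap: -0.006
gripper_force: 3.5
```

The force rose against the stop at the expected flat height (true z≈0.1035). Lifting straight off, then over toward the timer.

{"fn": "move_arm", "kwargs": {
  "commands": "0 0 -30 0 0 0 -1; 0 0 -60 0 0 0 -1; 0 -55 -70 0 0 0 -1; -4 -115 -70 0 0 0 -1; -8 -175 -70 0 0 0 -1"
}}

```text
t: 21.32
tcp_pos: [0.5567, -0.0022, 0.1394]
tool_rot: [0.119, 0.993, 0.001, -0.002]
force: [0.3, -0.1, 0.5]
finger_gap: -0.002
gripper_force: 0.0
```

```bash
python3 - <<'E'
from h import *
from scipy.spatial.transform import Rotation as R
def green(s,box):
    u,v,w,h=box; im=s['image'][v:v+h,u:u+w].astype(float); g=np.clip(im[...,1]-np.maximum(im[...,0],im[...,2])-40,0,None)
    yy,xx=np.mgrid[v:v+h,u:u+w]; return (g*xx).sum()/g.sum(),(g*yy).sum()/g.sum(),g.sum()
T0=ld('top0');S0=ld('side0');S=shot('side','side10');T=shot('top','top10')
gt=green(T0,(325,190,40,30));gs=green(S0,(285,155,30,30));print(gt,gs)
print(onz(T0,*gt[:2],.0545),onz(S0,*gs[:2],.0545),tri(T0,gt[:2],S0,gs[:2]))
st=telemetry.sense();print(st['tcp_pos'],R.from_quat(st['tool_rot']).as_matrix().round(3).tolist())
im=[cv2.resize(s['image'][v:v+60,u:u+66,::-1],None,fx=6,fy=6,interpolation=cv2.INTER_CUBIC) for s,u,v in((T,195,165),(S,180,215))]
cv2.imwrite('pics/c8.png',np.hstack(im))
E
```

```text
(np.float64(342.01), np.float64(203.51), np.float64(200.0)) (np.float64(299.26200873362444), np.float64(169.1113537117904), np.float64(916.0))
[ 0.53034467 -0.18682083  0.0545    ] [ 0.526195  -0.1860572  0.0545   ] (array([ 0.52912933, -0.18782646,  0.05172666]), np.float64(0.003531871686281834))
[ 0.55642772 -0.0062864   0.1392412 ] [[-0.97, 0.244, -0.006], [0.244, 0.97, 0.0], [0.006, -0.001, -1.0]]
```

View pics/c8.png

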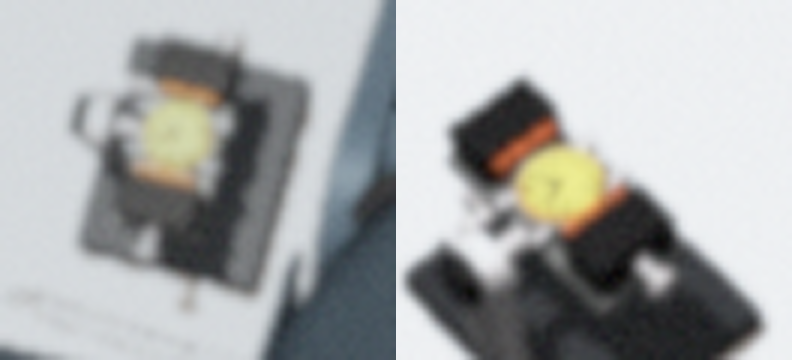

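Dial up: the head lies flat, the dial shows at crop (560,180) in the side view, and the foot's corners have not moved. Next, the hover pose over the green key.

```bash
python3 - <<'E'
from h import *
from scipy.spatial.transform import Rotation as R
p=np.array([.5564,-.0063,.139]);M=R.from_quat([.1196,.9928,0,0])
yaw=.05
W=R.from_euler('z',yaw)
# target tool axes: z=(sin.2,0,-cos.2), y=machine y
z=W.apply([np.sin(.2),0,-np.cos(.2)]);y=W.apply([0,1,0]);x=np.cross(y,z)
G=R.from_matrix(np.stack([x,y,z],1))
rv=(M.inv()*G).as_rotvec(degrees=True)
for h in(.025,):
    tcp=np.array([.529,-.187,.0535])-h*z+.0322*z
    print('shift mm',(M.inv().apply(tcp-p)*1000).round(1),'rot',rv.round(1),tcp,G.as_quat())
E
```

```text
shift mm [ -17.7 -181.6   92.6] rot [ -1.7 -11.4 -16.5] [ 0.53042863 -0.18692851  0.04644352] [-0.02487251  0.99469324  0.00249558  0.09980222]
```

{"fn": "move_arm", "kwargs": {
  "commands": "-6 -60 0 -0.6 -3.8 -5.5 -1; -12 -120 0 -1.1 -7.6 -11 -1; -17.7 -176 20 -1.7 -11.4 -16.5 -1; -17.7 -181.6 60 -1.7 -11.4 -16.5 -1; -17.7 -181.6 90 -1.7 -11.4 -16.5 -1"
}}

```text
t: 22.05
tcp_pos: [0.5313, -0.1819, 0.0482]
tool_rot: [-0.023, 0.995, 0.005, 0.098]
force: [1.2, 0.4, 0.4]
finger_gap: 0.0
gripper_force: 0.0
```

```bash
python3 - <<'E'
from h import *
from scipy.spatial.transform import Rotation as R
snapshot('side');snapshot('side')
st=telemetry.sense();M=R.from_quat(st['tool_rot']);z=M.apply([0,0,1]);tip=st['tcp_pos']-.0322*z
print(st['tcp_pos'],'tip',tip,'z',z,'key in tool mm',(M.inv().apply(np.array([.529,-.187,.0535])-tip)*1000).round(1))
S=ld('side10');print(proj(S,tip))
E
```

```text
[ 0.52988943 -0.17957148  0.04651343] tip [ 0.52377188 -0.18013879  0.07812187] z [ 0.18998603  0.01761846 -0.9816287 ] key in tool mm [-0.1 -7.3 25. ]
(np.float64(299.2603168931973), np.float64(164.8764780297322))
```

{"fn": "move_arm", "kwargs": {
  "commands": "0 -4 0 0 0 0 -1; 0 -7.3 0 0 0 0 -1; 0 -7.3 8 0 0 0 -1; 0 -7.3 15 0 0 0 -1; 0 -7.3 20 0 0 0 -1"
}}

```text
t: 22.78
tcp_pos: [0.5379, -0.1894, 0.0304]
tool_rot: [-0.025, 0.995, 0.003, 0.1]
force: [-0.7, 0.6, 0.1]
finger_gap: 0.001
gripper_force: 0.0
```

{"fn": "move_arm", "kwargs": {
  "commands": "0 0 1 0 0 0 -1; 0 0 2 0 0 0 -1; 0 0 3 0 0 0 -1; 0 0 4 0 0 0 -1; 0 0 5 0 0 0 -1"
}}

```text
t: 23.4
tcp_pos: [0.5389, -0.1896, 0.026]
tool_rot: [-0.024, 0.995, 0.003, 0.1]
force: [-0.7, 0.1, 0.1]
finger_gap: 0.001
gripper_force: 0.0
```

```bash
cat > b.py <<'E'
from h import *
from scipy.spatial.transform import Rotation as R
f=[]
S=shot('side','s')
for i in range(3): snapshot('side'); f.append(telemetry.sense()['force'])
st=telemetry.sense();M=R.from_quat(st['tool_rot']);z=M.apply([0,0,1]);tip=st['tcp_pos']-.0322*z
print('F tool',M.inv().apply(np.mean(f,0)),'tip',tip,'key in tool mm',(M.inv().apply(np.array([.529,-.187,.0535])-tip)*1000).round(1),proj(S,tip))
im=S['image'][150:185,270:325].astype(int)
for r in range(35): print(150+r,''.join('G' if a[1]-max(a[0],a[2])>25 else 'R' if a[0]-max(a[1],a[2])>40 else ' .:-=+*#%@'[min(9,a.sum()//78)] for a in im[r]))
E
python3 b.py
```

```text
F tool [-0.0155756   0.36198261 -0.14987665] tip [ 0.5325118  -0.18995614  0.05747828] key in tool mm [4.1 3.1 3.2] (np.float64(298.06466857980763), np.float64(166.6239084690397))
150 -:::::::---::::::::::-=*##+-:::::..    ...:---=-===-=--
151 :::::::---::::::::::::--==-:----:.     ..:------=------
152 :::::::---:::::::::.::::-=---==-:.    .:-====----=-==--
153 ::::::---::::::::::::::-=++====:.    .:=***+====-------
154 ::::::--:::::::::::::::-+**+==-:.    :=*%%%#*+====---==
155 :::::---:::::::::::::::-=+++==-.    .-+%%@%%%#*====---=
156 ::::---::::::::::::::::-=++==-:.    .=*%@@@@%%#++====-=
157 ::::--:::::::::::::::::-=+++=-:..  .:=*%%@@@%%#*+++==--
158 :::--:::::::::::::::-::-=++=-:::.. :-+*#%%%%%#****++===
159 ::---:::::::::::::-=+=--=++=-::-:..RR+*#####***+***+++=
160 ::--::::::::::::::=*#*+=====-:::. .RRR+**++++++++++**#*
161 ::-::::::::::::::-*%%%#*+=-:::....RRRRR=+==++++++++*%%%
162 ::::::::::::::::-+#%@@%%#+-....  .RRRRR===+++++++++*%@@
163 -::::::::::::::-=*%@@@@@%+-.... ..RRRR--=++**++++=+#%@@
164 -::::::::::::::=*%@@@@@%#+:.   ...RRRR-==+****++===#%@@
165 -:::::::::::::-*
[... 479 characters left out ...]
@@@@%%######*=-:--==+++++++=-::-=++***#%
174 :::::::-+%%@@@@@@@%%##***#**==--==+++++++=-::-=++*****#
175 ::::::-=#%@@@@@@@%%##*****++=====++++*+++-:.:=++*******
176 :::::-=*%@@@@@@@%%%#***++++======+++++++=-.:-=++*******
177 ::::-=*%%@@@@@@@%%#*++++++=====++++++++=-::-=++********
178 ::::-*%%@@@@@@@%%##+==++++=====+++++++=-:.:=+++********
179 :::-+#%@@@@@@@%%%##*====+==-==++++++++=:.:-+++*********
180 ::-+*%@@@@@@@@%%###**+========+++++++=-:.-=+***********
181 :-=*%%@@@@@@@%%######**+=====+++++++=-:.:=+************
182 :=*%%@@@@@@@%%##***####*++*+++++++++-:.:-++************
183 -+#%@@@@@@@%%##*******#####*++*++++=-.:-++*************
184 +#%@@@@@@@@%##****+***######***+++=-:.-=++*************
```

{"fn": "move_arm", "kwargs": {
  "commands": "2 1.5 0 0 0 0 -1; 4 3 0 0 0 0 -1; 4 3 0 0 0 0 -1; 4 3 1 0 0 0 -1; 4 3 2 0 0 0 -1"
}}

```text
t: 24.22
tcp_pos: [0.5353, -0.1869, 0.0232]
tool_rot: [-0.024, 0.995, 0.003, 0.1]
force: [-0.3, -1.0, 1.4]
finger_gap: -0.0
gripper_force: 0.7
```

```bash
python3 b.py
```

```text
F tool [ 0.01961054 -0.40791404 -0.88419306] tip [ 0.52891261 -0.18718498  0.05478525] key in tool mm [0.2 0.2 1.3] (np.float64(298.6321295377146), np.float64(168.4080359074515))
150 -:::::::---::::::::::-=+#%%*-.....      ...:-------=-=-
151 ::::::::--::::::::::::--+*#+-::::..    ....---------==-
152 :::::::--::::::::::::::-=+*=:::::..     ..:-==-=---=---
153 ::::::---::::::.:::::::-+**=----:..     :-====-=----=--
154 :::::---::::::::::::::-=##*=-==-:.     .-+***+=====-===
155 :::::---::::::::::::::=*%%#+===-:.    .-+#%%%#*+==-=---
156 ::::---:::::::.::::::=+#%##++==-.    .:+#%@@%%#*+====--
157 ::::--::::::::::::::-+*****++=-:.    .-*%%@@@@%%#*+===-
158 :::--::::::::::::::-=+++==++==-:    .:=*%%%@@%%%%#*+===
159 ::---::::::.::::::-=**+-==++=-:..   .-+*##%%%%#####*++=
160 ::--::::::::::::::=*#*=-=+++=-:::. .RR+**************#*
161 ::-::::::::::::::-*%%#+--=++=-:::...RRR+*+++++*++++*%%%
162 ::::::::::::::::-+#%%%#+====-::....RRRR===+++++++++*%@@
163 -::::::::::::::-=*%@@@%#*+-:::..  .RRR--==+++++++=+#%@@
164 -::::::::::::::=*%%@@@@%%*=:.......RRR-==+**++++=-=#%@@
165 -:::::::::::::=*%
[... 478 characters left out ...]
@@@@%%#####*+=----==+++++++=-::-=++****#
174 :::::::-+%%@@@@@@@%%##***#***=--==+++++++=-:.:=+******#
175 ::::::-=*%@@@@@@@%%##********====++++++++-:.:=++******#
176 :::::-=*%@@@@@@@%%%#****+*++=====+++++++=-::-=+********
177 :::::=*%%@@@@@@@%%#*+++++++=====+++++++=-:.-=+*********
178 ::::-*%%@@@@@@@%%##+==++++=====+++++++=-:.:=++*********
179 :::-+#%@@@@@@@%%%##*====+=====++++++++=:.:-++**********
180 ::-+#%@@@@@@@@%%###**+========+++++++=-:.-=+***********
181 :-=*%@@@@@@@@%%######**+==++++++++++=-:.:=++***********
182 :=*%@@@@@@@@%%##****###*++***+++++++=:.:=++************
183 -+#%@@@@@@@%%##******######**++++++=-.:-+++************
184 +#%@@@@@@@%%##*****+**#####**++*++=-:.-=++*************
```

Centred on the key, with contact just starting (≈1 N). Pressing now.

{"fn": "move_arm", "kwargs": {
  "commands": "0 0 0.8 0 0 0 -1; 0 0 1.6 0 0 0 -1; 0 0 2.4 0 0 0 -1; 0 0 3.2 0 0 0 -1; 0 0 4 0 0 0 -1"
}}

```text
t: 25.05
tcp_pos: [0.5361, -0.1868, 0.0193]
tool_rot: [-0.024, 0.995, 0.003, 0.1]
force: [-0.7, -0.9, 3.1]
finger_gap: 0.001
gripper_force: 1.6
```

{"fn": "move_arm", "kwargs": {
  "commands": "0 0 0.4 0 0 0 -1; 0 0 0.8 0 0 0 -1; 0 0 1.2 0 0 0 -1; 0 0 1.4 0 0 0 -1; 0 0 1.4 0 0 0 -1"
}}

```text
t: 25.68
tcp_pos: [0.5363, -0.1868, 0.019]
tool_rot: [-0.025, 0.995, 0.003, 0.1]
force: [-3.7, 0.1, 12.4]
finger_gap: -0.003
gripper_force: 6.2
```

The key is bottomed out (the force jumped to 12 N). Releasing square to the panel and withdrawing.

{"fn": "move_arm", "kwargs": {
  "commands": "0 0 -4 0 0 0 -1; 0 0 -10 0 0 0 -1; 0 0 -40 0 0 0 -1; 0 0 -80 0 0 0 -1; 0 0 -110 0 0 0 -1"
}}

```text
t: 26.3
tcp_pos: [0.514, -0.1878, 0.1267]
tool_rot: [-0.024, 0.995, 0.003, 0.1]
force: [0.7, -0.4, -0.1]
finger_gap: 0.0
gripper_force: 0.0
```

{"fn": "move_arm", "kwargs": {
  "commands": "0 0 -20 0 0 0 -1; 0 0 -30 0 0 0 -1; 0 0 -30 0 0 0 -1; 0 0 -30 0 0 0 -1; 0 0 -30 0 0 0 -1"
}}

```text
t: 26.92
tcp_pos: [0.5081, -0.1878, 0.1541]
tool_rot: [-0.024, 0.995, 0.003, 0.099]
force: [-0.1, 0.6, -1.2]
finger_gap: 0.002
gripper_force: 0.0
```

```bash
python3 - <<'E'
from h import *
S=shot('side','sf');A=ld('side10');st=telemetry.sense();print(st['t'],st['tcp_pos'],st['force'])
for (u,v,w,h) in((180,215,75,75),(285,155,30,30)):
    d=np.abs(S['image'][v:v+h,u:u+w].astype(int)-A['image'][v:v+h,u:u+w]).sum(2);print(d.max(),(d>90).sum())
im=S['image'][155:185,285:315].astype(float);g=np.clip(im[...,1]-np.maximum(im[...,0],im[...,2])-40,0,None);yy,xx=np.mgrid[155:185,285:315];print((g*xx).sum()/g.sum(),(g*yy).sum()/g.sum())
ticket.sign_off()
E
```

```text
26.975 [ 0.50812236 -0.1878854   0.15416373] [ 0.02304589 -0.34957133 -0.10822357]
84 0
24 0
299.26768226332973 169.09793253536452
the job is handed in; nothing more can be done
```

The watch head lies flat with the dial up and the green start key was pressed to its stop and came back up. The stand showed no movement in the pictures, the arm is clear, and I handed the job in at about 27 s. The reported TCP turned out to be about 32 mm beyond the real fingertips, so my first push passed over the head without touching it, and I then touched the bare bench once (about 17 N) to measure the offset.

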